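Weigh the washed bolts: drain hook to spring balance

ROBOT

A 6-joint arm with a two-finger parallel gripper is mounted at the origin on the work surface; the furniture and walls round the work are solid. World frame = base frame: x ahead of the robot, y to its left, z up, the work surface at z = 0. Lengths are in m, angles in rad, forces in N, time in s.
With the tool pointing down it reaches from about 0.325 to 0.9 m from the base axis. Payload 6.1 kg.
Tool frame: the origin (TCP) lies between the finger pads; the fingertips stand 8 mm ahead of it and the grasp point (between the pads) lies 11 mm behind it; z points along the fingers, y is the line along which they close (so a half turn about z gives the same grasp; the last joint's range is limited). The gripper opens to 87 mm and grips with 3 to 60 N. Pads are 19 mm wide; open, the fingers measure 117 mm over their backs; the gripper's body (75 mm by 190 mm) begins 51 mm behind the grasp point.
Start: joints at [-1.422, 0.22, 1.526, -0, 1.395, -0.126], TCP at [0.17, -0.602, 0.231] pointing down, gripper open.
Joint ranges: [-2.98, 2.98], [-0.91, 2.08], [0.09, 2.57], [-1.24, 4.39], [0.2, 2.65], [-2.68, 2.68]. Speed limits (rad/s): [2.57, 2.57, 3.01, 3.14, 3.14, 3.14].

INTERFACE

Orientations are given as a 3x3 rotation matrix whose columns are the frame's x, y, z axes.
In Python, from bench import env gives the robot as it stands.
- The arm moves only by the tool jog_arm, never from a script. Its argument "deltas" is a list of rows, each a list of 2 entries, a list of its own where there are three numbers: the shift along the world's x, y, z normalised to -1 to 1, where 1 is 25 cm, then the turn, a rotation vector about the world's x, y, z normalised to -1 to 1, where 1 is 360 degrees. In form: [[[tx, ty, tz], [wx, wy, wz]], ...]. A call has 1 to 5 rows; each row shifts and turns the commanded pose from where the row before left it; what a row does not reach is not made up. A row lasts 1/10 s, in which the tool goes at most 50 mm and 8.59 degrees, less where a joint would pass 70% of its speed; a pose out of reach is approached as far as the arm can. A call with a number of a shift or a turn outside -1 to 1 is refused whole. A call with a gripper value outside its range is refused whole. "fingers" is the closure, from 0 (fully open) to 1 (shut), set as the call begins (left out, the last holds). The fingers move at their own pace and stop on an object; "squeeze" is the grip in N (left out, the last holds). Time passes only in rows, so rows that do not move let the fingers close. It gives the time, the measured TCP pose, the force, the opening and the grip force at its end, in the units of the state.
- env.state(): the state, without advancing time (a new reading comes with each control period).
- env.camera(name): name is "scene" or "top" or "wrist"; returns the picture (420x560x3 uint8, blue, green, red); there is no depth.
- env.calibration(name): a dict with "K" (3x3 intrinsics, pixels), "rvec" (rotation vector, rad) and "tvec" (3), from world to camera coordinates, as OpenCV has them. Camera axes: x right, y down, z forward; pixel columns grow to the right and rows downward; lengths in m; the calibration is good to about 2 mm. A picture is of the moment at which its call begins: read the wrist's pose just before it. calibration takes no time and is no camera call; for the wrist camera it gives the pose at the moment of the call.
- env.close_job(): hands the job in; it is judged then, once.
The state is a dict: "t": time; "joint_pos": joint angles; "dq": joint speeds; "joint_efforts": joint torques, N m; "tcp_pos": TCP position; "ee_rot": TCP orientation; "force": force on the tool from outside, world axes, zero at the start; "wrist_torque": the same for the moment, N m; "gripper_width": opening from 0.0 (shut) to 1.0 (fully open); "grasp_force": force on a finger pad.
Only numpy, scipy, OpenCV 4.12 (cv2) and the standard library are available. Lean on these libraries where they do the work, as an engineer would, in place of code of your own. Each camera call takes 0.05 s, during which the arm holds its last target. There are 200 camera calls.

TASK

The wire basket of washed bolts has finished dripping on the drain hook: carry it over to the spring balance and hang it on the balance's latch hook so that it can be weighed, with the latch sprung shut behind its eye and hanging still on the balance alone. Keep it level so that nothing spills, do not set it down anywhere on the way, and lower it until the balance has taken up the whole weight before you let go, so that the hook does not jerk up or down. Leave the other things on the bench as they are.

Things in the scene. Friction and masses are not known exactly. Their poses are not given: they have to be found in the camera images.
- basket: Loose steel-wire dip basket, 0.35 to 0.9 kg loaded: open box 110 x 110 x 38 mm deep, four rods rising from its corners to an upright square stem in an orange sleeve (14 x 14 mm, 66 to 194 mm above the underside), and on the stem an eye: a loop of 8 mm rod in the y-z plane, 46 mm wide and about 60 mm high inside, with an arched top. Origin: centre of the underside, z up; hooks run through the eye along x.
- basket_stem (a point): On the stem, 112 mm above the underside: the place to grip, across its 14 mm (faces along the basket's x and y). The top rod of the eye is 154 mm above, the basket's rim 74 mm below, the joint with the four rods 38 mm below.
- basket_eye (a point): Centre of the 8 mm rod at the top of the eye, 266 mm above the underside; this rod hangs in the hook.
- drain_seat (a point): Where the eye rod's centre sits in the plain open hook of the drain stand (blue post, steel drip tray 130 x 150 x 26 mm on the bench under it). Fixed, 368 mm above the bench. Axes: z up, -x out of the hook's open mouth (towards the robot), +x towards the post, which stands 100 mm behind. The hook is a J of 8 mm rod, 42 mm wide between rod centres, in the x-z plane.
- drain_tip (a point): Topmost point of the drain hook's upturned tip, 31 mm above the seat and 25 mm out at the mouth side: the eye rod's centre must be over 35 mm above the seat to pass out over it. The stand's 30 mm wide arm runs over the hook, its underside 147 mm above the seat, to 48 mm out at the mouth side: a hand upright over the stem would meet hook and arm; come in leaning back 30 to 45 degrees from the mouth side.
- balance_seat (a point): Where the eye rod's centre sits in the hook of the spring balance (aluminium tube, white scale, red pointer, on the other blue post). Same axes, same J; 368 mm above the bench unloaded, sinks with the hook. A brass latch shuts the mouth. The rod enters over the tip, pushes the latch in (1 to 3 N) to x = -3 mm (free from -13 to +7), goes down to the seat, and the latch springs shut over it.
- balance_tip (a point): Topmost point of the balance hook's tip, 31 mm above the seat, 25 mm out at the mouth side; sinks with the hook. The latch's free end rests behind it; its pivot is 58 mm above the seat, 14 mm behind: bring the eye rod in 38 to 46 mm above the seat. The balance tube (39 mm across) begins 98 mm above the unloaded seat; the arm over it, underside 199 mm above the seat, reaches 48 mm out.
- balance_hook (a joint): How far the balance hook is pulled down, m: 0 unloaded, stop at 0.065. The spring needs about 0.3 N to start and then 160 N/m (20 to 53 mm for the loaded basket, whose weight is not known beforehand); little damping, so a load let go early makes it bounce.
- balance_latch (a joint): Opening of the brass latch, rad: 0 shut, about 0.69 folded back against the shank; its spring shuts it.
- bolt_a_c (a point): M16 bolt, 70 mm, lying in the basket; point near its middle.
- bolt_b_c (a point): Second M16 bolt, 70 mm, lying in the basket; point near its middle.
- nut_a_c (a point): M20 nut, 30 x 34 x 16 mm, in the basket; its centre.
- tape_measure: Bystander: yellow tape measure, 36 x 80 x 63 mm, standing; centre of its underside.
- pliers_orange: Bystander: pliers with orange handles, 63 x 196 x 14 mm, lying along its y; centre of its underside.

How it is judged:
By the outcome, as a careful person would: the job done as asked, in the order asked, and still so for the second after the job is handed in, with the robot touching nothing.
It also fails if it takes over 58 s, if anything falls off the work surface, if the arm or the gripper's body presses on something with over 40 N, if the wrist force passes 120 N, or if a joint passes its speed limit or range.

## Working session

There is one attempt and no reset: what is moved stays moved. The work goes in short steps, Python scripts to look and compute and a tool call to move; the robot and the scene stay as the last step left them, time stands still between calls to the robot, and variables do not carry over. Pictures are saved under pics/ and viewed, at most 10 in all, crops included, and the job is handed in when it is done.

Besides the shell and the picture viewer there is one more tool, called after "Call:" in YAML: its name, and indented under it one key for each argument. jog_arm: Moves the arm, as the interface text tells. Scaled input: -1 to 1 covers 25 cm each way for a shift and 360 degrees each way for a turn. Its arguments: {"type":"object","properties":{"deltas":{"type":"array"},"fingers":{"type":"number"},"squeeze":{"type":"number"}},"required":["deltas"]}

```bash
mkdir -p pics; ls; python3 - <<'E'
from bench import env
import cv2,numpy as np
for n in("scene","top"):
    cv2.imwrite(f"pics/{n}0.png",cv2.resize(env.camera(n),(784,588),interpolation=cv2.INTER_CUBIC))
    c=env.calibration(n);R=cv2.Rodrigues(np.array(c["rvec"],float))[0];print(n,c["K"],-R.T@np.array(c["tvec"]).ravel(),R.round(3).tolist())
s=env.state();print(s)
E
```

```text
pics
scene [[438.57426621   0.         276.14996407]
 [  0.         438.57426621 216.82049681]
 [  0.           0.           1.        ]] [-0.05901733  0.32759974  0.78306208] [[-0.617, -0.787, -0.005], [-0.477, 0.379, -0.793], [0.626, -0.487, -0.609]]
top [[471.18779161   0.         282.59414631]
 [  0.         471.18779161 200.24766721]
 [  0.           0.           1.        ]] [ 0.025009   -0.01876892  1.25533119] [[-0.127, -0.992, 0.011], [-0.903, 0.111, -0.415], [0.41, -0.063, -0.91]]
{'t': 0.1, 'joint_pos': array([-1.42212608e+00,  2.21152747e-01,  1.52748548e+00, -3.68897767e-05,
        1.39467789e+00, -1.26085696e-01]), 'dq': array([ 0.00228899, -0.00041766, -0.00256421,  0.00133371, -0.0007666 ,
        0.00297187]), 'joint_efforts': array([-7.44488460e-06, -4.95947456e+01, -3.88519228e+01,  7.01327459e-02,
        5.15625416e-02, -4.82000530e-05]), 'tcp_pos': array([ 0.16948342, -0.60102674,  0.22954917]), 'ee_rot': array([[ 9.62489705e-01,  2.71318046e-01, -2.91203148e-04],
       [ 2.71318143e-01, -9.62488223e-01,  1.69907047e-03],
       [ 1.80708882e-04, -1.71434654e-03, -9.99998514e-01]]), 'force': array([-0.53240991,  0.70039913, -0.74946516]), 'wrist_torque': array([ 0.00506887, -0.00094504, -0.00784097]), 'grasp_force': 0.0, 'gripper_width': 0.9979255770786771}
```

View pics/scene0.png

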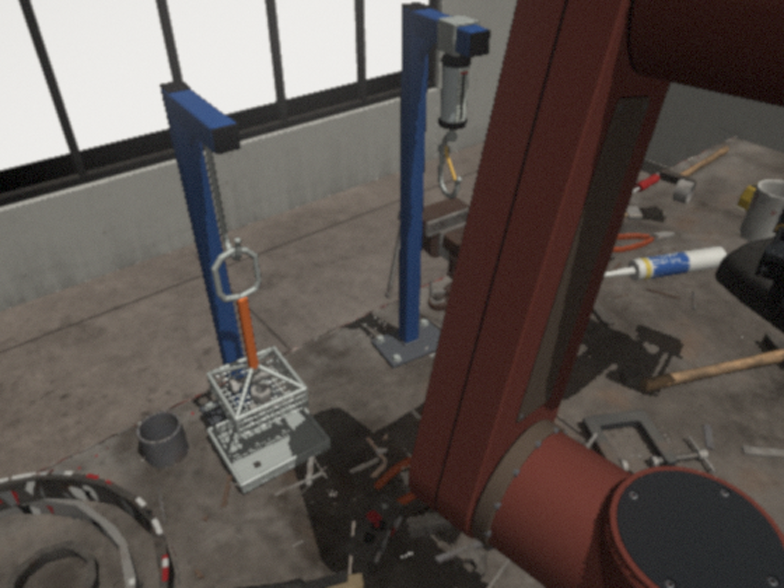

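View pics/top0.png

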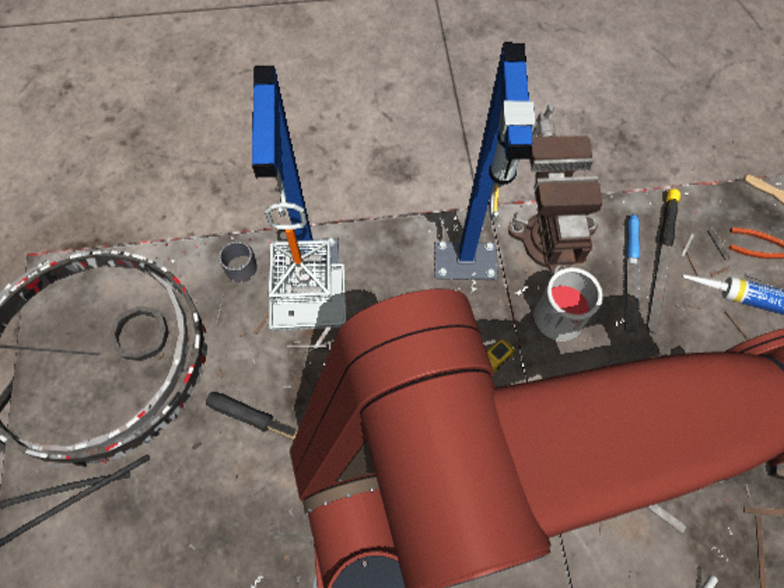

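Scene view: the basket hangs on the left stand (eye top about (238,247), sleeve (243,298)-(252,366)). The balance is on the right post, with its hook bottom at about (452,195). Top view: eye top about (285,207), balance hook near (496,210). Next I'll turn these into positions and enlarge the key areas.

```bash
cat > h.py <<'E'
from bench import env
import cv2,numpy as np
from scipy.spatial.transform import Rotation as Ro
def cam(n):
    c=env.calibration(n);return np.array(c["K"]),cv2.Rodrigues(np.array(c["rvec"],float))[0],np.array(c["tvec"],float).ravel()
def ray(C,u,v):
    K,R,t=C;return -R.T@t,R.T@np.linalg.solve(K,[u,v,1])
def atz(C,u,v,z):
    o,d=ray(C,u,v);return o+d*(z-o[2])/d[2]
def tri(rs):
    A=0;b=0
    for o,d in rs:
        d=d/np.linalg.norm(d);P=np.eye(3)-np.outer(d,d);A=A+P;b=b+P@o
    return np.linalg.solve(A,b)
def proj(C,p):
    K,R,t=C;q=K@(R@np.array(p)+t);return q[:2]/q[2]
E
python3 - <<'E'
from h import *
S,T=cam("scene"),cam("top")
k=1/1.4
print("eye S",atz(S,238*k,247*k,.368),"T",atz(T,285*k,207*k,.368),tri([ray(S,238*k,247*k),ray(T,285*k,207*k)]))
print("hook S",atz(S,452*k,195*k,.36),"T",atz(T,495*k,212*k,.36))
for p in((253,177),(274,177),(254,82),(275,82)):print("drain arm T",atz(T,p[0]*k,p[1]*k,.55))
for p in((508,157),(533,155),(503,62),(525,60)):print("bal arm T",atz(T,p[0]*k,p[1]*k,.60))
for p in((434,278),(497,278),(437,240),(494,237)):print("bal plate",atz(T,p[0]*k,p[1]*k,.008))
a=cv2.imread("pics/scene0.png");b=cv2.imread("pics/top0.png")
import numpy as np
i=env.camera("scene");j=env.camera("top")
def cr(im,x,y,w,h,s=4):return cv2.resize(im[y:y+h,x:x+w],None,fx=s,fy=s,interpolation=cv2.INTER_CUBIC)
# crops 95x70 x4 =380x280
cv2.imwrite("pics/c1.png",np.vstack([np.hstack([cr(i,135,155,98,73),cr(i,280,75,98,73)]),np.hstack([cr(j,160,100,98,73),cr(j,310,90,98,73)])]))
E
```

```text
eye S [0.57681872 0.06992774 0.368     ] T [0.5699877  0.07464464 0.368     ] [0.56594908 0.07410282 0.37490273]
hook S [ 0.5218084  -0.24775758  0.36      ] T [ 0.52611027 -0.25027454  0.36      ]
drain arm T [0.5069015  0.09291955 0.55      ]
drain arm T [0.50372588 0.06667543 0.55      ]
drain arm T [0.6597342  0.08568068 0.55      ]
drain arm T [0.65638621 0.05744272 0.55      ]
bal arm T [ 0.46458318 -0.21806178  0.6       ]
bal arm T [ 0.46382106 -0.24844932  0.6       ]
bal arm T [ 0.60996283 -0.24071546  0.6       ]
bal arm T [ 0.6099137  -0.26964853  0.6       ]
bal plate [ 0.58246067 -0.18487425  0.008     ]
bal plate [ 0.56637866 -0.31536104  0.008     ]
bal plate [ 0.67015578 -0.20478869  0.008     ]
bal plate [ 0.66247154 -0.32743063  0.008     ]
```

View pics/c1.png

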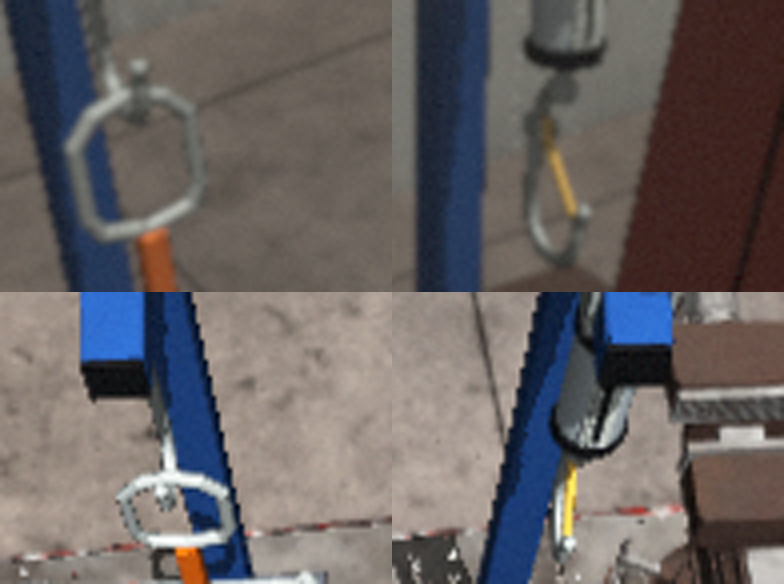

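Crops: drain tip is at scene (169.5,171.5), top (201,151). Eye top rod is at scene (169,178.7), top (202.5,146). Balance tip is at scene (328,127.5), top (354,153).

```bash
python3 - <<'E'
from h import *
S,T=cam("scene"),cam("top")
f=lambda a,b:print(tri([ray(S,*a),ray(T,*b)]))
print("dtip",atz(S,169.5,171.5,.397),atz(T,201.2,151,.397));f((169.5,171.5),(201.2,151))
print("eye",atz(S,169.2,178.7,.368),atz(T,202.5,146,.368))
print("sleeve top z.276",atz(S,173.5,213.5,.276),atz(T,207.5,163.5,.276))
print("sleeve bot",atz(S,180,261.5,.170),atz(T,212,188.5,.170))
print("btip",atz(S,328,128,.397),atz(T,354,153,.397));f((328,128),(354,153))
print("bhookbot",atz(S,323,140,.358))
print("bpivot",atz(S,319,105,.426))
# tube bottom z=.466 : ellipse centre
print("btube",atz(S,(566-392)/4+280,57/4+75,.466),atz(T,(588-392)/4+310,(440-292)/4+90,.466))
# drain arm underside front z.515 ; top view front-bottom corners
for u,v in((87,392-292),(147,398-292)):print("darm",atz(T,u/4+160,v/4+100,.515))
for u,v in((602-392,386-292),(668-392,384-292)):print("barm",atz(T,u/4+310,v/4+90,.567))
E
```

```text
dtip [0.546875   0.08139535 0.397     ] [0.54514441 0.07696512 0.397     ]
[0.54837302 0.07883201 0.39444388]
eye [0.57094806 0.07450587 0.368     ] [0.57495518 0.07668368 0.368     ]
sleeve top z.276 [0.59306981 0.06961936 0.276     ] [0.58256687 0.07763537 0.276     ]
sleeve bot [0.5753438  0.08160278 0.17      ] [0.56873685 0.08118376 0.17      ]
btip [ 0.49935925 -0.23756388  0.397     ] [ 0.50154351 -0.24088159  0.397     ]
[ 0.50313676 -0.24152762  0.39430369]
bhookbot [ 0.52206737 -0.24856222  0.358     ]
bpivot [ 0.54332199 -0.2519167   0.426     ]
btube [ 0.5250158  -0.24377665  0.466     ] [ 0.5205387  -0.24418732  0.466     ]
darm [0.53373089 0.0964364  0.515     ]
darm [0.52709363 0.06902073 0.515     ]
barm [ 0.48397806 -0.22690724  0.567     ]
barm [ 0.48153456 -0.25598296  0.567     ]
```

Call:
jog_arm:
  deltas:
    - [[0.076, 0.14, 0.04], [0, 0, -0.006]]
    - [[0.076, 0.14, 0.04], [0, 0, -0.006]]
    - [[0.076, 0.14, 0.04], [0, 0, -0.006]]
    - [[0.076, 0.14, 0.04], [0, 0, -0.006]]
    - [[0.076, 0.14, 0.04], [0, 0, -0.006]]
  fingers: 0

```text
t: 0.7
tcp_pos: [0.265, -0.425, 0.2807]
ee_rot: [[0.996, 0.084, 0.0], [0.084, -0.996, 0.0], [0.0, -0.0, -1.0]]
force: [0.3, 0.2, 0.3]
gripper_width: 0.999
grasp_force: 0.0
```

Call:
jog_arm:
  deltas:
    - [[0.076, 0.14, 0.04], [0, 0, -0.006]]
    - [[0.076, 0.14, 0.04], [0, 0, -0.006]]
    - [[0.076, 0.14, 0.04], [0, 0, -0.006]]
    - [[0.076, 0.14, 0.04], [0, 0, -0.006]]
    - [[0.076, 0.14, 0.04], [0, 0, -0.006]]

```text
t: 1.2
tcp_pos: [0.36, -0.25, 0.331]
ee_rot: [[0.995, -0.104, 0.0], [-0.104, -0.995, -0.0], [0.0, 0.0, -1.0]]
force: [0.5, -0.3, 0.2]
gripper_width: 0.997
grasp_force: 0.0
```

Call:
jog_arm:
  deltas:
    - [[0.037, 0.135, 0.0], [-0.0013, -0.0124, 0]]
    - [[0.037, 0.135, 0.0], [-0.0013, -0.0124, 0]]
    - [[0.037, 0.135, 0.0], [-0.0013, -0.0124, 0]]
    - [[0.037, 0.135, 0.0], [-0.0013, -0.0124, 0]]
    - [[0.037, 0.135, 0.0], [-0.0013, -0.0124, 0]]

```text
t: 1.7
tcp_pos: [0.406, -0.0817, 0.3307]
ee_rot: [[0.918, -0.103, 0.383], [-0.095, -0.995, -0.04], [0.385, 0.0, -0.923]]
force: [0.1, 0.6, 0.4]
gripper_width: 1.0
grasp_force: 0.0
```

Call:
jog_arm:
  deltas:
    - [[0.037, 0.135, 0.0], [-0.0013, -0.0124, 0]]
    - [[0.037, 0.135, 0.0], [-0.0013, -0.0124, 0]]
    - [[0.037, 0.135, 0.0], [-0.0013, -0.0124, 0]]
    - [[0.037, 0.135, 0.0], [-0.0013, -0.0124, 0]]
    - [[0.037, 0.135, 0.0], [-0.0013, -0.0124, 0]]

```text
t: 2.2
tcp_pos: [0.4521, 0.0873, 0.3315]
ee_rot: [[0.701, -0.102, 0.706], [-0.072, -0.995, -0.073], [0.71, -0.0, -0.704]]
force: [0.1, -1.5, -0.6]
gripper_width: 1.003
grasp_force: 0.0
```

```bash
python3 - <<'E'
from h import *
W=cam("wrist");i=env.camera("wrist");np.savez("pics/w1.npz",K=W[0],R=W[1],t=W[2])
s=env.state();print(s["joint_pos"].round(3),s["tcp_pos"])
for n,p in dict(dtip=(.5465,.079,.397),eye=(.572,.076,.368),st=(.572,.076,.276),sb=(.572,.076,.17),bt=(.525,-.245,.368)).items():print(n,proj(W,p)*1.4)
cv2.imwrite("pics/w1.png",cv2.resize(i,(784,588),interpolation=cv2.INTER_CUBIC))
T=cam("top");k=1/1.4;print("tape",atz(T,500*k,352*k,.063),"bucket",atz(T,568*k,288*k,.1),atz(T,570*k,335*k,.0))
E
```

```text
[ 0.169 -0.89   2.375 -0.232  0.896  1.907] [0.4508432  0.09554256 0.32933478]
dtip [385.53827037  77.16587083]
eye [387.32871166 101.55588506]
st [388.31347178 230.01806504]
sb [388.91400461 308.35770945]
bt [1134.09497436  122.21068058]
tape [ 0.38983207 -0.278483    0.063     ] bucket [ 0.48893251 -0.42506067  0.1       ] [ 0.42696232 -0.4398215   0.        ]
```

View pics/w1.png

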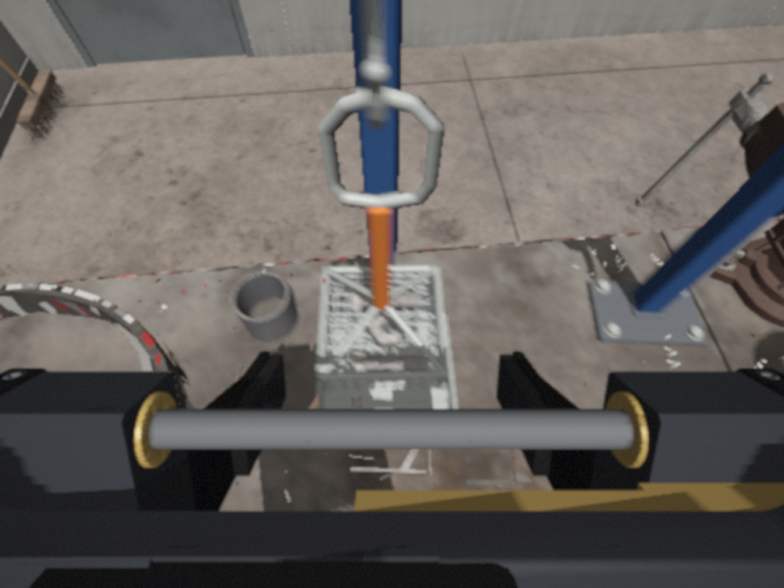

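Wrist view: eye top rod centre is at about (378,97), the sleeve runs from (379,209) to (382,306), and the drain tip is at (375,70). The stem sits a few mm further left than I estimated.

```bash
python3 - <<'E'
from h import *
z=np.load("pics/w1.npz");W=(z["K"],z["R"],z["t"]);k=1/1.4
print("eye",atz(W,379*k,97*k,.368));print("st",atz(W,379*k,209*k,.296)); print("sb",atz(W,382*k,306*k,.17)); print("tip",atz(W,375*k,62*k,.399))
S,T=cam("scene"),cam("top")
print(tri([ray(W,379*k,97*k),ray(S,169.2,178.7),ray(T,202.5,146)]))
# rim front corners z=.140: left/right far corners 
for p in((323,268),(438,267)):print(atz(W,p[0]*k,p[1]*k,.14))
s=env.state();print(s["t"],s["tcp_pos"],s["dq"].round(3))
E
```

```text
eye [0.57551263 0.07943693 0.368     ]
st [0.57249622 0.08141583 0.296     ]
sb [0.574866   0.08162262 0.17      ]
tip [0.55267935 0.08223699 0.399     ]
[0.57265063 0.0768672  0.36918074]
[0.63881863 0.13393519 0.14      ]
[0.62841525 0.02219767 0.14      ]
2.25 [0.4508432  0.09554256 0.32933478] [-0.178  0.011 -0.022  0.261  0.171 -0.445]
```

Call:
jog_arm:
  deltas:
    - [[0, 0, 0], [0, 0, 0]]

```text
t: 2.35
tcp_pos: [0.4506, 0.0904, 0.329]
ee_rot: [[0.707, -0.093, 0.701], [-0.064, -0.996, -0.067], [0.704, 0.002, -0.71]]
force: [0.1, -1.1, -0.1]
gripper_width: 1.003
grasp_force: 0.0
```

Call:
jog_arm:
  deltas:
    - [[0.07, -0.015, -0.067], [0, 0, 0]]
    - [[0.07, -0.013, -0.067], [0, 0, 0]]
    - [[0.07, 0, -0.067], [0, 0, 0]]
    - [[0.07, 0, -0.067], [0, 0, 0]]
    - [[0.07, 0, -0.067], [0, 0, 0]]

```text
t: 2.85
tcp_pos: [0.5407, 0.0762, 0.2465]
ee_rot: [[0.705, -0.107, 0.701], [-0.074, -0.994, -0.077], [0.705, 0.002, -0.709]]
force: [0.1, 0.1, 0.0]
gripper_width: 0.999
grasp_force: 0.0
```

Call:
jog_arm:
  deltas:
    - [[0.05, 0, -0.047], [0, 0, 0]]
    - [[0.04, 0, -0.04], [0, 0, 0]]
    - [[0.03, 0, -0.03], [0, 0, 0]]
    - [[0.018, 0, -0.016], [0, 0, 0]]
    - [[0, 0, 0], [0, 0, 0]]

```text
t: 3.35
tcp_pos: [0.5743, 0.0768, 0.2129]
ee_rot: [[0.706, -0.106, 0.7], [-0.074, -0.994, -0.076], [0.704, 0.002, -0.71]]
force: [0.7, -0.5, 0.5]
gripper_width: 1.0
grasp_force: 0.0
```

```bash
python3 - <<'E'
from h import *
i=env.camera("wrist");j=env.camera("scene")
cv2.imwrite("pics/w2.png",np.hstack([cv2.resize(i,(420,315)),cv2.resize(j[110:320,120:390],(380,296))[:,:380] if 0 else cv2.resize(j[110:342,120:398],(378,315),interpolation=cv2.INTER_CUBIC)]))
s=env.state();print(s["tcp_pos"],s["force"],s["joint_pos"].round(2))
E
```

```text
[0.57424272 0.07777397 0.21384895] [ 0.10894168 -0.17391582 -0.62490845] [ 0.07 -0.37  2.3  -0.29  0.45  1.96]
```

View pics/w2.png

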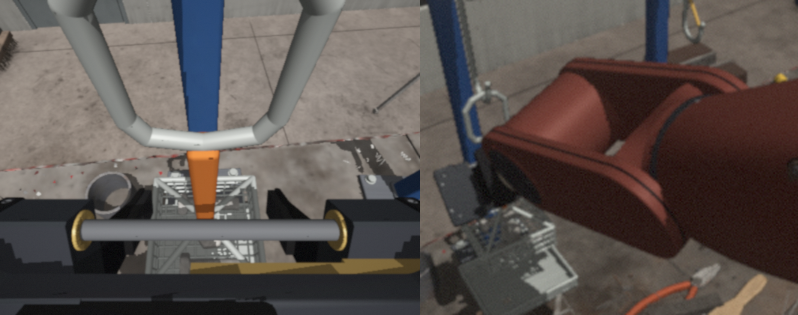

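The wrist view shows the orange stem between the pads, roughly centred (x 204 against 208), and nothing is touching. Closing.

Call:
jog_arm:
  deltas:
    - [[0, 0.01, 0], [0, 0, 0]]
    - [[0, 0, 0], [0, 0, 0]]
    - [[0, 0, 0], [0, 0, 0]]
    - [[0, 0, 0], [0, 0, 0]]
    - [[0, 0, 0], [0, 0, 0]]
  fingers: 1
  squeeze: 40

```text
t: 3.95
tcp_pos: [0.574, 0.0816, 0.2137]
ee_rot: [[0.705, -0.102, 0.702], [-0.071, -0.995, -0.073], [0.706, 0.002, -0.708]]
force: [-0.4, -0.2, -0.3]
gripper_width: 0.631
grasp_force: 0.0
```

Call:
jog_arm:
  deltas:
    - [[0, 0, 0], [0, 0, 0]]
    - [[0, 0, 0], [0, 0, 0]]
    - [[0, 0, 0], [0, 0, 0]]

```text
t: 4.25
tcp_pos: [0.574, 0.0814, 0.2134]
ee_rot: [[0.705, -0.103, 0.702], [-0.072, -0.995, -0.074], [0.706, 0.002, -0.709]]
force: [0.5, -0.5, 0.3]
gripper_width: 0.353
grasp_force: 0.0
```

Call:
jog_arm:
  deltas:
    - [[0, 0, 0], [0, 0, 0]]
    - [[0, 0, 0], [0, 0, 0]]
    - [[0, 0, 0], [0, 0, 0]]
    - [[0, 0, 0], [0, 0, 0]]

```text
t: 4.65
tcp_pos: [0.574, 0.0812, 0.2134]
ee_rot: [[0.705, -0.103, 0.702], [-0.072, -0.995, -0.074], [0.705, 0.001, -0.709]]
force: [-0.8, -2.2, 1.2]
gripper_width: 0.156
grasp_force: 39.9
```

Call:
jog_arm:
  deltas:
    - [[0, 0, 0], [0, 0, 0]]
    - [[0, 0, 0.01], [0, 0, 0]]
    - [[0, 0, 0.02], [0, 0, 0]]
    - [[0, 0, 0.02], [0, 0, 0]]
    - [[0, 0, 0.01], [0, 0, 0]]

```text
t: 5.15
tcp_pos: [0.5741, 0.0816, 0.229]
ee_rot: [[0.705, -0.102, 0.702], [-0.071, -0.995, -0.073], [0.706, 0.002, -0.708]]
force: [-0.1, 0.7, -4.8]
gripper_width: 0.159
grasp_force: 39.9
```

Call:
jog_arm:
  deltas:
    - [[0, 0, 0.027], [0, 0, 0]]
    - [[0, 0, 0.027], [0, 0, 0]]
    - [[0, 0, 0.027], [0, 0, 0]]
    - [[0, 0, 0.027], [0, 0, 0]]
    - [[0, 0, 0], [0, 0, 0]]

```text
t: 5.65
tcp_pos: [0.5749, 0.0816, 0.2578]
ee_rot: [[0.703, -0.103, 0.704], [-0.072, -0.995, -0.073], [0.708, 0.001, -0.706]]
force: [0.0, -0.1, -3.9]
gripper_width: 0.155
grasp_force: 39.9
```

```bash
python3 - <<'E'
from h import *
W=cam("wrist");i=env.camera("wrist")
cv2.imwrite("pics/w3.png",cv2.resize(i,(700,525)))
s=env.state();print(s["tcp_pos"],s["force"],s["wrist_torque"],s["joint_pos"].round(2))
E
```

```text
[0.574527   0.08146801 0.2567378 ] [ 0.00974572  0.8926011  -4.75460478] [ 0.14185852  0.96204116 -0.04352321] [ 0.08 -0.42  2.26 -0.25  0.55  1.92]
```

View pics/w3.png

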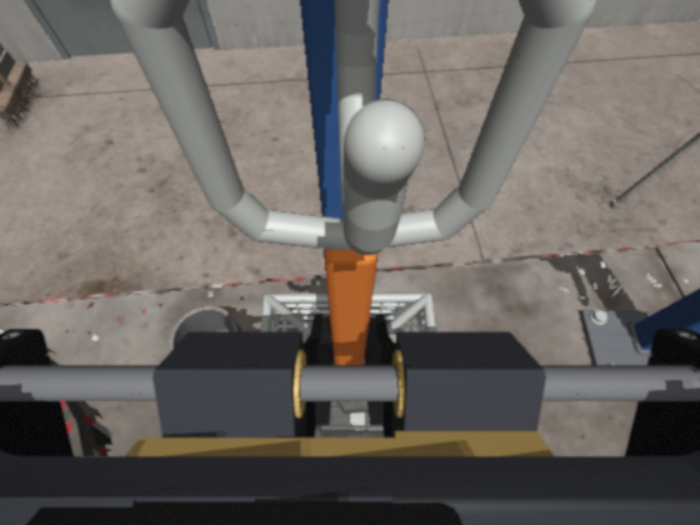

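The basket is lifted 43 mm and gripped, with the hook tip at (383,142) inside the eye and clearance all round. Pulling out through the mouth.

Call:
jog_arm:
  deltas:
    - [[-0.03, 0.003, 0], [0, 0, 0]]
    - [[-0.06, 0.006, 0], [0, 0, 0]]
    - [[-0.06, 0.006, 0], [0, 0, 0]]
    - [[-0.06, 0.006, 0], [0, 0, 0]]
    - [[-0.06, 0.006, 0], [0, 0, 0]]

```text
t: 6.2
tcp_pos: [0.5052, 0.0882, 0.2544]
ee_rot: [[0.706, -0.103, 0.701], [-0.072, -0.995, -0.074], [0.705, 0.002, -0.71]]
force: [-0.1, 0.3, -4.0]
gripper_width: 0.155
grasp_force: 39.9
```

Call:
jog_arm:
  deltas:
    - [[-0.06, 0.006, 0], [0, 0, 0]]
    - [[-0.06, 0, 0], [0, 0, 0]]
    - [[-0.04, -0.02, 0], [0, 0, 0]]
    - [[-0.02, -0.04, 0], [0, 0, 0]]
    - [[0, -0.06, 0], [0, 0, 0]]

```text
t: 6.7
tcp_pos: [0.4604, 0.0604, 0.2544]
ee_rot: [[0.706, -0.1, 0.701], [-0.07, -0.995, -0.072], [0.705, 0.002, -0.709]]
force: [0.3, 0.7, -3.9]
gripper_width: 0.159
grasp_force: 39.9
```

Call:
jog_arm:
  deltas:
    - [[-0.006, -0.1, 0], [0, 0, 0]]
    - [[-0.006, -0.13, 0], [0, 0, 0]]
    - [[-0.006, -0.15, 0], [0, 0, 0]]
    - [[-0.006, -0.15, 0], [0, 0, 0]]
    - [[-0.006, -0.15, 0], [0, 0, 0]]

```text
t: 7.2
tcp_pos: [0.4634, -0.11, 0.2538]
ee_rot: [[0.709, -0.103, 0.698], [-0.071, -0.995, -0.076], [0.702, 0.004, -0.712]]
force: [0.9, 0.5, -5.2]
gripper_width: 0.156
grasp_force: 39.9
```

Call:
jog_arm:
  deltas:
    - [[0, -0.15, 0], [0, 0, 0]]
    - [[0, -0.13, 0], [0, 0, 0]]
    - [[0, -0.1, 0], [0, 0, 0]]
    - [[0, -0.08, 0], [0, 0, 0]]
    - [[0, -0.05, 0], [0, 0, 0]]

```text
t: 7.7
tcp_pos: [0.4632, -0.238, 0.2534]
ee_rot: [[0.71, -0.106, 0.696], [-0.073, -0.994, -0.077], [0.7, 0.004, -0.714]]
force: [-0.3, 0.1, -4.2]
gripper_width: 0.158
grasp_force: 39.9
```

Call:
jog_arm:
  deltas:
    - [[0, 0, 0], [0, 0, 0]]
    - [[0, 0, 0], [0, 0, 0]]
    - [[0, 0, 0], [0, 0, 0]]

```text
t: 8.0
tcp_pos: [0.464, -0.2353, 0.2538]
ee_rot: [[0.709, -0.103, 0.697], [-0.071, -0.995, -0.074], [0.701, 0.003, -0.713]]
force: [-0.5, -0.2, -4.5]
gripper_width: 0.159
grasp_force: 39.9
```

```bash
python3 - <<'E'
from h import *
W=cam("wrist");i=env.camera("wrist");np.savez("pics/w4.npz",K=W[0],R=W[1],t=W[2])
cv2.imwrite("pics/w4.png",cv2.resize(i[:300],(784,420),interpolation=cv2.INTER_CUBIC))
s=env.state();print(s["tcp_pos"],s["force"],s["joint_pos"].round(2),s["dq"].round(3))
E
```

```text
[ 0.46409502 -0.23525453  0.2539836 ] [-0.53572279  0.62719352 -5.30131508] [-0.99 -0.57  2.35  0.73  0.95  0.37] [ 0.002 -0.001 -0.002  0.005 -0.    -0.002]
```

View pics/w4.png

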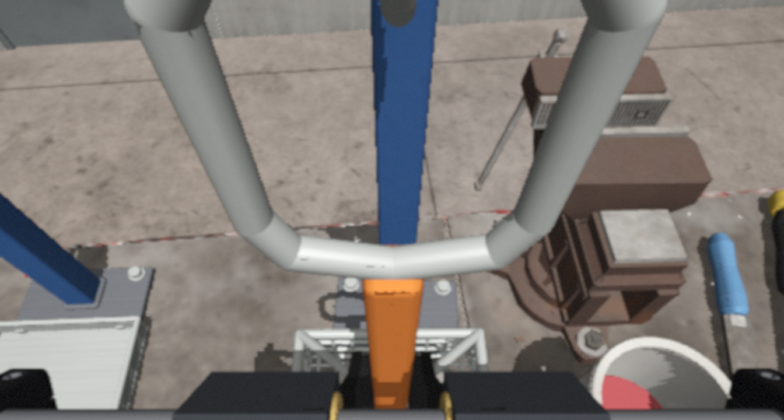

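Wrist view: the eye is centred at x≈395 and the balance hook's bottom shows at the top edge, about (400,15), so it is nearly in line. Now I'll check the lateral offset and the hook from the scene and top cameras.

```bash
python3 - <<'E'
from h import *
z=np.load("pics/w4.npz");W=(z["K"],z["R"],z["t"]);k=1/1.4
print("hook from wrist",atz(W,400*k,22*k,.357),atz(W,400*k,22*k,.362))
# eye bottom rod / stem from wrist: stem centre at eye bottom
print("stem",atz(W,394*k,262*k,.368+.0406-.068))
for n,p in dict(bhook=(.526,-.246,.358),btip=(.5025,-.241,.39)).items():print(n,proj(W,p)*1.4)
i=env.camera("scene");j=env.camera("top")
def cr(im,x,y,w,h,s=4):return cv2.resize(im[y:y+h,x:x+w],None,fx=s,fy=s,interpolation=cv2.INTER_CUBIC)
cv2.imwrite("pics/c4.png",np.hstack([cr(i,280,75,98,120),cr(j,300,90,98,120)]))
E
```

```text
hook from wrist [ 0.52379541 -0.24389318  0.357     ] [ 0.51493613 -0.242772    0.362     ]
stem [ 0.46476266 -0.23621275  0.3406    ]
bhook [407.56884051  12.10576535]
btip [ 401.67285937 -117.89927283]
```

View pics/c4.png

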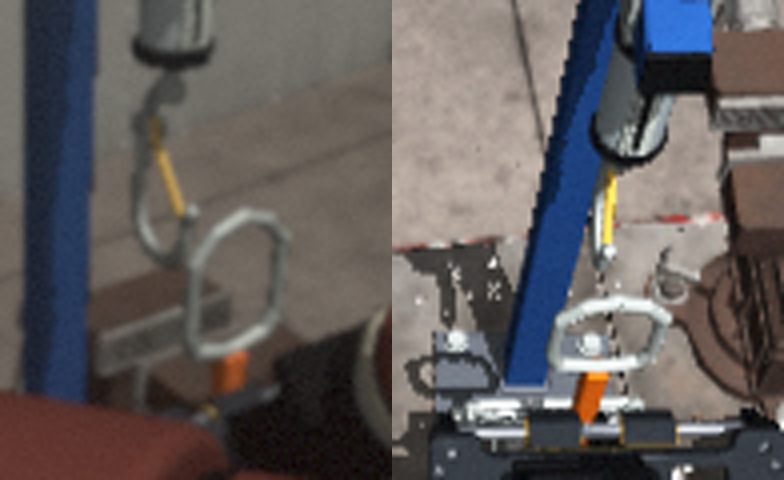

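Crops: the eye's top rod is at scene (247,215), top (615,300). The hook tip is at scene (191,208), top (605,258).

```bash
python3 - <<'E'
from h import *
S,T=cam("scene"),cam("top")
f=lambda a,b:tri([ray(S,a[0]/4+280,a[1]/4+75),ray(T,(b[0]-392)/4+300,b[1]/4+90)])
e=f((247,216),(614,302));t=f((191,210),(605,256));print("eye",e,"tip",t,"d",t-e)
print("eye at .408",atz(S,247/4+280,216/4+75,.408),atz(T,222/4+300,302/4+90,.408))
print("tip at .396",atz(S,191/4+280,210/4+75,.396),atz(T,213/4+300,256/4+90,.396))
E
```

```text
eye [ 0.46349601 -0.23584044  0.40984056] tip [ 0.49991502 -0.23838952  0.39729443] d [ 0.03641901 -0.00254908 -0.01254613]
eye at .408 [ 0.46407787 -0.23886201  0.408     ] [ 0.46603711 -0.23549249  0.408     ]
tip at .396 [ 0.50271259 -0.24016116  0.396     ] [ 0.49990745 -0.23911265  0.396     ]
```

Call:
jog_arm:
  deltas:
    - [[0.03, -0.003, 0.006], [0, 0, 0]]
    - [[0.04, -0.004, 0], [0, 0, 0]]
    - [[0.04, -0.004, 0], [0, 0, 0]]
    - [[0.04, -0.004, 0], [0, 0, 0]]
    - [[0.03, -0.003, 0], [0, 0, 0]]
  squeeze: 60

```text
t: 8.65
tcp_pos: [0.5102, -0.2405, 0.2555]
ee_rot: [[0.709, -0.103, 0.697], [-0.072, -0.995, -0.074], [0.701, 0.002, -0.713]]
force: [-0.6, 0.1, -4.3]
gripper_width: 0.154
grasp_force: 59.9
```

Call:
jog_arm:
  deltas:
    - [[0.02, -0.003, 0], [0, 0, 0]]
    - [[0.016, -0.003, 0], [0, 0, 0]]
    - [[0.016, -0.003, 0], [0, 0, 0]]
    - [[0, 0, 0], [0, 0, 0]]

```text
t: 9.05
tcp_pos: [0.5224, -0.2431, 0.2557]
ee_rot: [[0.709, -0.104, 0.698], [-0.072, -0.995, -0.075], [0.702, 0.003, -0.713]]
force: [-0.7, 0.4, -4.4]
gripper_width: 0.156
grasp_force: 59.9
```

```bash
python3 - <<'E'
from h import *
i=env.camera("scene");j=env.camera("top");w=env.camera("wrist")
def cr(im,x,y,w,h,s=4):return cv2.resize(im[y:y+h,x:x+w],None,fx=s,fy=s,interpolation=cv2.INTER_CUBIC)
cv2.imwrite("pics/c5.png",np.hstack([cr(i,280,75,98,140),cr(j,310,90,98,140)]))
s=env.state();print(s["tcp_pos"],s["force"],s["ee_rot"][:,2],s["joint_pos"].round(2))
E
```

```text
[ 0.52196039 -0.24304079  0.25570978] [-0.49360413  0.19287172 -4.5503802 ] [ 0.69751918 -0.07505397 -0.71262465] [-0.87 -0.4   2.24  0.72  0.82  0.44]
```

View pics/c5.png

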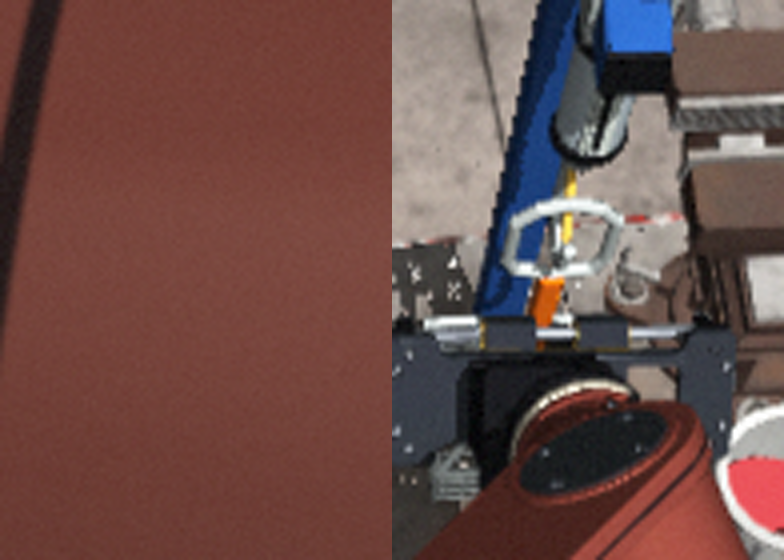

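```bash
python3 - <<'E'
from h import *
T=cam("top")
print("rod",atz(T,353.25,141.5,.410),"tip",atz(T,(566-392)/4+310,256/4+90,.396))
print([proj(T,p) for p in((.522,-.243,.41),(.502,-.2395,.397))])
E
```

```text
rod [ 0.52181317 -0.24122099  0.41      ] tip [ 0.49984373 -0.23963535  0.396     ]
[array([354.06745575, 141.33608267]), array([353.31322665, 152.88183464])]
```

Call:
jog_arm:
  deltas:
    - [[0, 0, -0.02], [0, 0, 0]]
    - [[0, 0, -0.03], [0, 0, 0]]
    - [[0, 0, -0.03], [0, 0, 0]]
    - [[0, 0, -0.03], [0, 0, 0]]
    - [[0.004, 0, -0.03], [0, 0, 0]]

```text
t: 9.7
tcp_pos: [0.5228, -0.2428, 0.2194]
ee_rot: [[0.71, -0.104, 0.697], [-0.073, -0.995, -0.075], [0.701, 0.002, -0.713]]
force: [-0.1, -0.6, -5.0]
gripper_width: 0.153
grasp_force: 59.9
```

Call:
jog_arm:
  deltas:
    - [[0.004, 0, -0.015], [0, 0, 0]]
    - [[0.004, 0, -0.015], [0, 0, 0]]
    - [[0, 0, -0.015], [0, 0, 0]]
    - [[0, 0, 0], [0, 0, 0]]
    - [[0, 0, 0], [0, 0, 0]]

```text
t: 10.2
tcp_pos: [0.5253, -0.2431, 0.2098]
ee_rot: [[0.709, -0.104, 0.698], [-0.072, -0.995, -0.075], [0.702, 0.003, -0.712]]
force: [-0.1, -0.4, -3.3]
gripper_width: 0.151
grasp_force: 59.9
```

Call:
jog_arm:
  deltas:
    - [[0, 0, -0.014], [0, 0, 0]]
    - [[0, 0, -0.014], [0, 0, 0]]
    - [[0, 0, -0.014], [0, 0, 0]]
    - [[0, 0, -0.014], [0, 0, 0]]
    - [[0, 0, -0.008], [0, 0, 0]]

```text
t: 10.7
tcp_pos: [0.5252, -0.2431, 0.1934]
ee_rot: [[0.709, -0.104, 0.698], [-0.072, -0.995, -0.075], [0.702, 0.003, -0.712]]
force: [0.5, -0.4, 0.3]
gripper_width: 0.152
grasp_force: 59.9
```

Call:
jog_arm:
  deltas:
    - [[0, 0, 0], [0, 0, 0]]
    - [[0, 0, 0], [0, 0, 0]]
    - [[0, 0, 0], [0, 0, 0]]

```text
t: 11.0
tcp_pos: [0.5253, -0.2431, 0.1938]
ee_rot: [[0.709, -0.104, 0.698], [-0.072, -0.995, -0.075], [0.702, 0.003, -0.712]]
force: [-0.5, 0.2, -0.9]
gripper_width: 0.155
grasp_force: 59.9
```

```bash
cat >f.py <<'E'
from h import *
import sys
F=[];Q=[]
for _ in range(int(sys.argv[1])):
    env.camera("scene");s=env.state();F.append(s["force"]);Q.append(s["wrist_torque"])
print(s["t"],s["tcp_pos"],np.mean(F,0).round(2),(np.std(F,0)/len(F)**.5).round(2),np.mean(Q,0).round(3))
E
python3 f.py 16
```

```text
11.8 [ 0.52511486 -0.2429753   0.19345456] [ 0.11 -0.05 -1.1 ] [0.13 0.11 0.1 ] [ 0.085  0.532 -0.019]
```

Call:
jog_arm:
  deltas:
    - [[0, 0, -0.008], [0, 0, 0]]
    - [[0, 0, -0.008], [0, 0, 0]]
    - [[0, 0, -0.008], [0, 0, 0]]
    - [[0, 0, -0.003], [0, 0, 0]]
    - [[0, 0, 0], [0, 0, 0]]

```text
t: 12.3
tcp_pos: [0.5251, -0.243, 0.1866]
ee_rot: [[0.709, -0.104, 0.698], [-0.072, -0.995, -0.075], [0.702, 0.003, -0.713]]
force: [0.8, -0.7, -0.2]
gripper_width: 0.157
grasp_force: 59.9
```

```bash
python3 f.py 30
```

```text
13.8 [ 0.52511959 -0.2429842   0.18673342] [ 0.31 -0.35  0.16] [0.09 0.1  0.11] [ 0.059  0.407 -0.012]
```

Call:
jog_arm:
  deltas:
    - [[0, 0, 0], [0, 0, 0]]
    - [[0, 0, 0], [0, 0, 0]]
    - [[0, 0, 0], [0, 0, 0]]
    - [[0, 0, 0], [0, 0, 0]]
    - [[0, 0, 0], [0, 0, 0]]
  fingers: 0.4
  squeeze: 5

```text
t: 14.3
tcp_pos: [0.5251, -0.243, 0.1867]
ee_rot: [[0.709, -0.104, 0.698], [-0.072, -0.995, -0.075], [0.702, 0.003, -0.713]]
force: [-0.8, -0.4, -0.5]
gripper_width: 0.517
grasp_force: 0.0
```

Call:
jog_arm:
  deltas:
    - [[0, 0, 0], [0, 0, 0]]
    - [[0, 0, 0], [0, 0, 0]]
    - [[0, 0, 0], [0, 0, 0]]
    - [[0, 0, 0], [0, 0, 0]]
    - [[0, 0, 0], [0, 0, 0]]

```text
t: 14.8
tcp_pos: [0.5251, -0.243, 0.1867]
ee_rot: [[0.709, -0.104, 0.698], [-0.072, -0.995, -0.075], [0.702, 0.003, -0.713]]
force: [-0.4, 0.4, -0.6]
gripper_width: 0.599
grasp_force: 0.0
```

```bash
python3 f.py 10
```

```text
15.3 [ 0.52510781 -0.24296827  0.18670171] [-0.06 -0.07 -0.15] [0.14 0.17 0.15] [ 0.073  0.428 -0.013]
```

Call:
jog_arm:
  deltas:
    - [[-0.02, 0.002, 0.02], [0, 0, 0]]
    - [[-0.04, 0.004, 0.04], [0, 0, 0]]
    - [[-0.06, 0.006, 0.06], [0, 0, 0]]
    - [[-0.08, 0.008, 0.08], [0, 0, 0]]
    - [[-0.08, 0.008, 0.08], [0, 0, 0]]

```text
t: 15.8
tcp_pos: [0.4541, -0.2354, 0.2572]
ee_rot: [[0.71, -0.103, 0.697], [-0.072, -0.995, -0.074], [0.701, 0.003, -0.713]]
force: [0.1, -0.8, 0.7]
gripper_width: 0.6
grasp_force: 0.0
```

Call:
jog_arm:
  deltas:
    - [[-0.08, 0.008, 0.06], [0, 0, 0]]
    - [[-0.06, 0.1, 0.02], [0, 0, 0]]
    - [[0, 0.15, 0], [0, 0, 0]]
    - [[0, 0.15, 0], [0, 0, 0]]
    - [[0, 0.15, 0], [0, 0, 0]]

```text
t: 16.3
tcp_pos: [0.4479, -0.1107, 0.2733]
ee_rot: [[0.722, -0.1, 0.685], [-0.076, -0.995, -0.065], [0.688, -0.005, -0.726]]
force: [0.3, -0.7, -0.6]
gripper_width: 0.595
grasp_force: 0.0
```

Call:
jog_arm:
  deltas:
    - [[0, 0, 0], [0, 0, 0]]
    - [[0, 0, 0], [0, 0, 0]]
    - [[0, 0, 0], [0, 0, 0]]
    - [[0, 0, 0], [0, 0, 0]]
    - [[0, 0, 0], [0, 0, 0]]

```text
t: 16.8
tcp_pos: [0.4478, -0.1123, 0.2742]
ee_rot: [[0.721, -0.1, 0.686], [-0.076, -0.995, -0.066], [0.689, -0.004, -0.725]]
force: [-0.3, -0.5, -0.0]
gripper_width: 0.599
grasp_force: 0.0
```

```bash
python3 - <<'E'
from h import *
a=[env.camera("top") for _ in range(10)]
d=[int(cv2.absdiff(x[90:300,290:420],a[0][90:300,290:420]).max()) for x in a];print(d)
i=env.camera("scene");j=a[-1]
def cr(im,x,y,w,h,s=4):return cv2.resize(im[y:y+h,x:x+w],None,fx=s,fy=s,interpolation=cv2.INTER_CUBIC)
cv2.imwrite("pics/c6.png",np.hstack([cr(i,280,70,98,148),cr(j,310,90,98,148)]))
s=env.state();print(s["t"],s["tcp_pos"],s["force"],s["dq"].round(3))
E
```

```text
[0, 68, 84, 104, 182, 184, 184, 185, 184, 184]
17.35 [ 0.4482625  -0.11054882  0.27401758] [0.18923758 0.42608241 0.37788601] [ 0.002  0.    -0.001  0.002 -0.     0.   ]
```

View pics/c6.png

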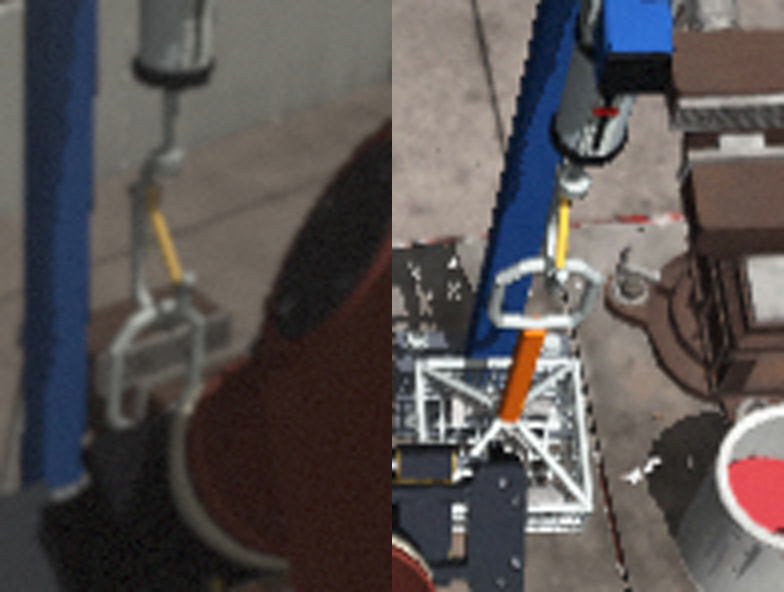

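The scene and top crops show the eye in the hook, the brass latch shut down to the tip at (180,278), the hook drawn down and the basket level. I'll move further away and wait until it hangs still.

Call:
jog_arm:
  deltas:
    - [[0, 0.08, 0.02], [0, 0, 0]]
    - [[0, 0.14, 0.02], [0, 0, 0]]
    - [[0, 0.14, 0.02], [0, 0, 0]]
    - [[0, 0.14, 0], [0, 0, 0]]
    - [[0, 0.08, 0], [0, 0, 0]]

```text
t: 17.85
tcp_pos: [0.4644, 0.0338, 0.2886]
ee_rot: [[0.727, -0.093, 0.68], [-0.072, -0.996, -0.059], [0.683, -0.006, -0.731]]
force: [-0.1, 0.1, -0.8]
gripper_width: 0.597
grasp_force: 0.0
```

```bash
python3 - <<'E'
from h import *
for k in range(5):
    a=[env.camera("top")[90:300,290:420] for _ in range(16)]
    print(env.state()["t"],[round(float(cv2.absdiff(x,a[0]).mean()),2) for x in a[3::3]])
g=cv2.cvtColor(a[0],cv2.COLOR_BGR2HSV)
m=lambda x:(lambda q:np.array(np.nonzero((q[...,0]>5)&(q[...,0]<15)&(q[...,1]>200)&(q[...,2]>120))).mean(1).round(2).tolist())(cv2.cvtColor(x,cv2.COLOR_BGR2HSV))
print([m(x) for x in a[::4]])
E
```

```text
18.65 [2.17, 2.16, 2.15, 2.17, 2.16]
19.45 [2.15, 2.15, 2.16, 2.15, 2.17]
20.25 [2.14, 2.14, 2.15, 2.14, 2.14]
21.05 [2.14, 2.15, 2.14, 2.14, 2.14]
21.85 [2.14, 2.15, 2.14, 2.14, 2.14]
[[93.55, 51.97], [93.55, 51.97], [93.55, 51.97], [93.64, 51.99]]
```

The basket is still: the difference between frames is constant image noise and the sleeve centroid hasn't moved. Handing in.

```bash
python3 -c "
from bench import env
print(env.close_job())"
```

```text
the job is handed in; nothing more can be done
None
```

The basket is on the balance hook with the latch shut, hanging level and still on the balance alone; it was never set down, the arm is clear, and I handed the job in at about 22 s.

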